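# Switch on the scale and tare the pot

### The arm

A 6-joint arm with a two-finger parallel gripper is mounted at the origin on a cart in front of the work surface, level with it; the furniture and walls round the work are solid. World frame = base frame: x ahead of the robot, y to its left, z up, the work surface at z = 0. Lengths are in mm, angles in rad, forces in N, time in s.
With the tool pointing down it reaches from about 400 to 925 mm from the base axis. Payload 12.5 kg.
Tool frame: the origin (TCP) lies midway between the tips of the shut fingers; the grasp point (between the pads) lies 19 mm behind it (env.pinch_z is the distance from the TCP to the grasp point, in mm); z points along the fingers, y is the line along which they close (so a half turn about z gives the same grasp; the last joint's range is limited). The gripper opens to 95 mm and grips with 3 to 60 N. Pads are 20 mm wide; open, the fingers measure 119 mm over their backs; the gripper's body (75 mm by 180 mm) begins 59 mm behind the grasp point.
Start: joints at [-1.383, 0.491, 1.559, -0, 1.092, -0.106], TCP at [181.018, -598.23, 214.661] pointing down, gripper open.
Joint ranges: [-3.1, 3.1], [-0.84, 2.19], [0.05, 2.79], [-1.13, 4.28], [0.06, 2.93], [-2.69, 2.69]. Speed limits (rad/s): [2.22, 2.22, 2.79, 3.14, 3.14, 3.14].

### API

Orientations are given as [roll, pitch, yaw] about the fixed x, y, z axes, in that order (R = Rz(yaw) Ry(pitch) Rx(roll)).
In Python, from cell import readout, eyes, job_done, env gives the robot as it stands.
- The arm moves only by the shell command python3 -m jog 'ROWS'. ROWS is a JSON object of lists of equal length, an entry for each row: "dp": the shift along the tool's x, y, z in mm, a list of three; "twist": the turn about the tool's z in degrees; "claw": the closure, from -1 (fully open) to 1 (shut). A call has 1 to 8 rows; each row is the pose to reach, as a shift and turn from the pose commanded when the call began, along the tool's axes at that moment; what a row does not reach only later rows make up. A row lasts 1/12 s, in which the tool goes at most 41.7 mm and 7.16 degrees, less where a joint would pass 70% of its speed; a pose out of reach is approached as far as the arm can. A call with a gripper value outside its range is refused whole. The fingers move at their own pace and stop on an object; the grip force is fixed at half the most. Time passes only in rows, so rows that repeat a pose let the fingers close. It gives the time, the measured TCP pose, the force and the opening at its end, in the units of the state.
- readout.state(): the state, without advancing time (a new reading comes with each control period).
- eyes.read_camera(name): name is "scene" or "top" or "wrist"; returns the picture (480x640x3 uint8, red, green, blue); there is no depth.
- eyes.camera_model(name): a dict with "intrinsics" (3x3 intrinsics, pixels), "R" (3x3) and "t" (3): a world point X has camera coordinates R X + t. Camera axes: x right, y down, z forward; pixel columns grow to the right and rows downward; lengths in mm; the calibration is good to about 2 mm. The wrist camera is an equidistant fisheye: a pixel r from the principal point sees the ray r / f radians off the axis. A picture is of the moment at which its call begins: read the wrist's pose just before it. camera_model takes no time and is no camera call; for the wrist camera it gives the pose at the moment of the call.
- job_done(): hands the job in, once; it reports no verdict.
The state is a dict: "t": time; "joints": joint angles; "qvel": joint speeds; "tau": joint torques, N m; "eef_pos": TCP position; "tcp_rot": TCP orientation; "ft_force": force on the tool from outside, world axes, zero at the start; "moment": the same for the moment, N m; "opening": opening from 0.0 (shut) to 1.0 (fully open).
Only numpy, scipy, OpenCV 4.12 (cv2) and the standard library are available. Lean on these libraries where they do the work, as an engineer would, in place of code of your own. Each camera call takes 0.05 s, during which the arm holds its last target. There are 200 camera calls.

### The job

Get the kitchen scale ready for weighing into the black pot, pressing with the fingertips only: switch it on by pressing the raised far end of the wide rocker fully down, then change its units by pressing the raised far end of the narrow rocker fully down, then press the oblong tare key all the way in, keep it down for two seconds and let it go. Press them in this order, leave both rockers switched on, do not press the round key, and leave the pot and the things round the scale where they stand.

Things in the scene. Friction and masses are not known exactly. Their poses are not given: they have to be found in the camera images.
- scale: Grey kitchen scale fixed to the worktop, 250 x 236 mm, body 30 mm high. Origin: middle of its underside, on the worktop. +x points from its front ledge (with the switches, on the robot's side) to the steel weighing plate at the back (144 x 216 mm, top 36 mm above the worktop), y along the row of switches, z up. Position and heading vary.
- power_rocker (a joint): Power rocker: the wide one of two white V-shaped rockers, 40 mm wide along the scale's y. Two flat halves, each 24 mm along x, meet at the pivot, 41 mm above the worktop. As found the front half lies level and the far half slopes up, its end 8 mm higher; pressed till level (41 mm) it is on. Takes 2-3 N, no spring, stays where left. Value in rad: 0 off (starts 0 to 0.03), 0.36 fully on.
- power_far_end (a point): Point on top of the far half of the wide power rocker, 17 mm from its pivot towards the scale's +x: about 47 mm above the worktop while off, 41 mm when on. Press here, straight down.
- units_rocker (a joint): Units rocker: the narrow one of two white V-shaped rockers, 18 mm wide along the scale's y. Two flat halves, each 24 mm along x, meet at the pivot, 41 mm above the worktop. As found the front half lies level and the far half slopes up, its end 8 mm higher; pressed till level (41 mm) it is on. Takes 2-3 N, no spring, stays where left. Value in rad: 0 off (starts 0 to 0.03), 0.36 fully on.
- units_far_end (a point): Point on top of the far half of the narrow units rocker, 17 mm from its pivot towards the scale's +x: about 47 mm above the worktop while off, 41 mm when on. Press here, straight down.
- tare_key (a joint): Tare key: flat oblong white push key, 22 mm along the scale's x, 42 mm along y. Springs back. Value in m: 0 released, 0.005 fully down; takes 1.5 N to start and 4.5 N for full travel.
- tare_top (a point): Centre of the top of the tare key, 44 mm above the worktop when released, 39 mm fully down.
- light_key (a joint): Display light key: flat round white push key, 28 mm across, of the same height (44 mm), travel (0.005 m) and spring as the tare key. Not to be pressed.
- light_top (a point): Centre of the top of the round light key, 44 mm above the worktop.
- tare_module: Black frame 62 x 46 mm on the scale's front ledge, one of four in a row 55 mm apart along the scale's y, 90 mm in front of the scale's middle, in any of the four places; same heading as the scale. Carries the tare key. Origin: middle of its underside, 30 mm above the worktop.
- power_module: Black frame 62 x 46 mm on the scale's front ledge, one of four in a row 55 mm apart along the scale's y, 90 mm in front of the scale's middle, in any of the four places; same heading as the scale. Carries the wide power rocker. Origin: middle of its underside, 30 mm above the worktop; the rocker's pivot is 11 mm above it.
- units_module: Black frame 62 x 46 mm on the scale's front ledge, one of four in a row 55 mm apart along the scale's y, 90 mm in front of the scale's middle, in any of the four places; same heading as the scale. Carries the narrow units rocker. Origin: middle of its underside, 30 mm above the worktop; the rocker's pivot is 11 mm above it.
- pot: Empty black pot with one handle, about 110 mm across, 128 mm over the handle and 85 mm high, standing loose on the weighing plate (its rim is 121 mm above the worktop). Origin: middle of its underside. Its front side is about 70 mm behind the row's press points.
- salt_shaker: Salt shaker, 44 mm across, 90 mm high, upright on the worktop left of the switches. Origin: middle of its underside.
- tuna_tin: Flat tin, 86 mm across, 40 mm high, right of the switches. Origin: middle of its underside.
- tomato: Tomato, 74 mm across, 69 mm high, right of the scale. Origin: middle of its underside.
- onion: Red onion, 67 mm across, 71 mm high, left of the scale, behind the salt shaker. Origin: middle of its underside.

How it is judged (in metres and radians):
On the way, in this order (a step that is already met when the one before it is completed fails the run):
1. the wide power rocker is pressed over with the fingers (value of joint power_rocker above 0.29 rad and contact force between the fingers and power_module above 0.3 N).
2. the narrow units rocker is pressed over with the fingers (value of joint units_rocker above 0.29 rad and contact force between the fingers and units_module above 0.3 N).
3. the tare key is kept down with the fingers for about two seconds (at least 1.5 s) (value of joint tare_key above 0.0035 m and contact force between the fingers and tare_module above 0.3 N), for 1.5 s.
At the end, for the whole second after the job is handed in: Both rockers on (at least 0.29 of 0.36 rad), tare and round keys fully out (within 1 mm), the pot upright and at rest on the plate, the pot and the four bystanders within 25 mm of where they stood (value of joint each of power_rocker, units_rocker above 0.29 rad and value of joint each of tare_key, light_key below 0.001 m and linear speed of pot below 0.01 m/s and angle between pot's own z axis and vertical below 0.05 rad and distance of each of pot, salt_shaker, tuna_tin, tomato, onion from where it was at the start of the episode below 0.025 m); the robot touches nothing.
It fails at once if the units rocker is pressed over before the power is on (value of joint units_rocker above 0.2 rad and value of joint power_rocker below 0.2 rad).
It fails at once if the tare key is pressed before both rockers are on (value of joint tare_key above 0.0025 m and value of joint any of power_rocker, units_rocker below 0.2 rad).
It fails at once if the round light key is pressed (value of joint light_key above 0.0025 m).
It fails at once if the pot is lifted or pushed away (distance of pot from where it was at the start of the episode above 0.025 m).
It fails at once if the salt shaker, tin, tomato or onion is lifted or pushed away (distance of any of salt_shaker, tuna_tin, tomato, onion from where it was at the start of the episode above 0.025 m).
It also fails if it takes over 42 s, if anything falls off the work surface, if the arm or the gripper's body presses on something with over 40 N, if the wrist force passes 120 N, or if a joint passes its speed limit or range.

## Working session

There is one attempt and no reset: what is moved stays moved. The work goes in short steps, Python scripts to look and compute and a shell command to move; the robot and the scene stay as the last step left them, time stands still between calls to the robot, and variables do not carry over. Pictures are saved under pics/ and viewed, on a budget of 10 in all, crops included, one or two more only if the job needs it, and the job is handed in when it is done.

```bash
mkdir -p pics && ls && python3 - <<'E'
from cell import readout, eyes, env
import cv2
print(readout.state())
for n in("top","scene"):
    im=eyes.read_camera(n); cv2.imwrite(f"pics/{n}0.png",im[:,:,::-1]); m=eyes.camera_model(n); print(n,m)
E
```

```text
pics
{'t': 0.0, 'joints': array([-1.38257259e+00,  4.91578595e-01,  1.55944376e+00, -4.62648926e-05,
        1.09172041e+00, -1.05590678e-01]), 'qvel': array([-2.17114540e-03,  2.06116965e-03, -2.99075141e-04,  9.69691313e-06,
        5.38292666e-04, -1.41105239e-03]), 'tau': array([ 3.31413859e-03, -6.12633419e+01, -2.58174831e+01,  6.93376316e-02,
        4.83759586e-02, -1.19252545e-04]), 'eef_pos': array([ 180.97329386, -597.96676436,  214.05188941]), 'tcp_rot': array([-3.14044462e+00, -8.04122731e-05,  2.93835718e-01]), 'ft_force': array([ 0.36191791, -0.25587948,  0.69234838]), 'moment': array([ 0.02603502, -0.03267841,  0.00993179]), 'opening': 0.9994976520839391}
top {'intrinsics': array([[577.41059312,   0.        , 322.83241695],
       [  0.        , 577.41059312, 237.00433523],
       [  0.        ,   0.        ,   1.        ]]), 'R': array([[-0.02368083, -0.99961531, -0.01443816],
       [-0.99373964,  0.025114  , -0.10886148],
       [ 0.1091822 ,  0.01176984, -0.99395207]]), 't': array([ -76.41157348,  559.643974  , 1011.86344914])}
scene {'intrinsics': array([[556.64658159,   0.        , 320.54869177],
       [  0.        , 556.64658159, 243.37423537],
       [  0.        ,   0.        ,   1.        ]]), 'R': array([[-0.89403648, -0.44797702,  0.00392019],
       [-0.26249649,  0.51673819, -0.81490934],
       [ 0.36303494, -0.72958772, -0.57957519]]), 't': array([467.45698767, 270.69189665, 694.52996613])}
```

View pics/top0.png

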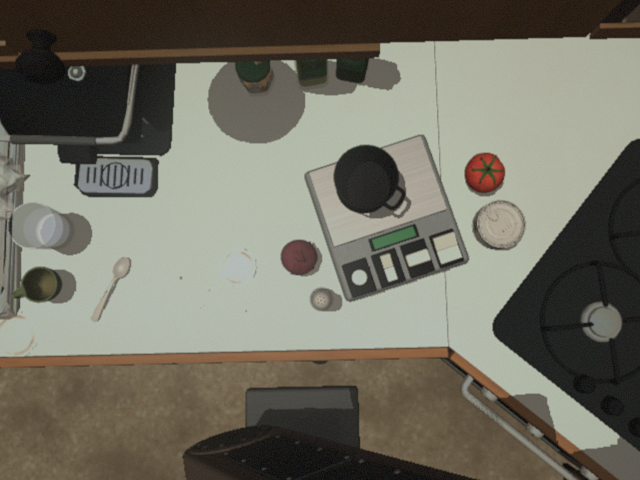

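View pics/scene0.png

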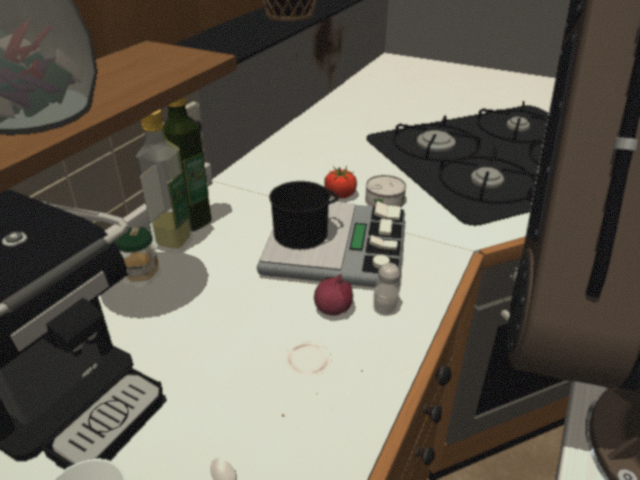

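The top view shows, left to right: round light key (360,277), narrow units rocker (389,267), oblong tare key (417,257) and wide power rocker (446,246). I'll measure those blobs next.

```bash
cat > h.py <<'E'
import numpy as np, cv2
from cell import readout, eyes
def ray(m,px,z):
    K,R,t=m["intrinsics"],m["R"],np.array(m["t"])
    d=R.T@np.linalg.inv(K)@np.array([px[0],px[1],1.]); c=-R.T@t
    return c+d*(z-c[2])/d[2]
def proj(m,X):
    p=m["intrinsics"]@(m["R"]@np.asarray(X,float)+m["t"]); return p[:2]/p[2]
def rpy(a):
    from scipy.spatial.transform import Rotation as Ro
    return Ro.from_euler("xyz",a).as_matrix()
E
python3 - <<'E'
from h import *
m=eyes.camera_model("top"); im=cv2.imread("pics/top0.png")
x0,y0,x1,y1=300,130,475,305
c=im[y0:y1,x0:x1]
hsv=cv2.cvtColor(c,cv2.COLOR_BGR2HSV)
# blobs near the four switches
mk=((hsv[...,2]>150)).astype(np.uint8)
n,l,s,ce=cv2.connectedComponentsWithStats(mk)
for i in range(1,n):
    if 40<s[i,4]<1500 :
        p=ce[i]+[x0,y0]; r=cv2.minAreaRect(np.argwhere(l==i)[:,::-1].astype(np.float32))
        print(p.round(1),s[i,4],np.round(r[1],1),round(r[2],1),ray(m,p,44).round(1))
cv2.imwrite("pics/crop.png",cv2.resize(im[220:305,330:475],None,fx=5,fy=5,interpolation=cv2.INTER_CUBIC))
E
```

```text
[401.  207.9] 60 [ 4.7 15.5] 42.3 [ 604.8 -231.1   44. ]
[447.  247.6] 561 [25.9 21.8] 71.6 [ 531.6 -309.6   44. ]
[417.6 257.4] 245 [11.  22.5] 70.3 [ 515.6 -257.    44. ]
[388.3 267.2] 245 [26.   9.4] 72.3 [ 499.5 -204.7   44. ]
[358.9 276.9] 173 [14. 14.] 90.0 [ 483.6 -152.3   44. ]
[319.6 299.4] 76 [ 9. 10.] 90.0 [445.9 -81.9  44. ]
```

View pics/crop.png

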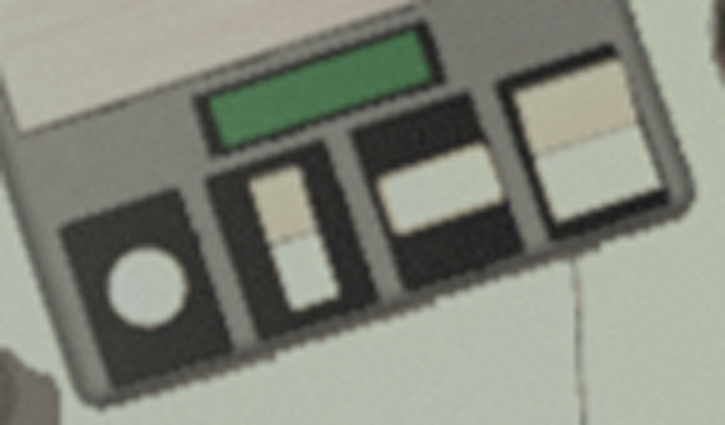

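Checks against the given sizes:
- Tare to light measures 109.5 mm (110 expected), so the scale yaw is about 17.0°. The tool is already at 16.8°, with its narrow side towards the pot.
- Power far end is at about (548,-305), units far end at (516,-200) and the tare key at (516,-257).

I'll move above the power rocker with the fingers shut.

```bash
python3 -m jog '{"dp":[[39,-15.5,0],[77,-31,0],[116,-46.5,0],[154,-62,0],[192,-77,0],[231,-92.5,0],[269,-108,0],[308,-123,0]],"twist":[0,0,0,0,0,0,0,0],"claw":[1,1,1,1,1,1,1,1]}'; python3 -m jog '{"dp":[[38,-15.5,0],[77,-31,0],[115,-46,0],[128,-51.5,0],[128,-51.5,35],[128,-51.5,70],[128,-51.5,90],[128,-51.5,90]],"twist":[0,0,0,0,0,0,0,0],"claw":[1,1,1,1,1,1,1,1]}'
cat > where.py <<'E'
from h import *
s=readout.state(); R=rpy(s["tcp_rot"]); p=s["eef_pos"]
print(s["t"],p.round(1),s["tcp_rot"].round(3),s["ft_force"].round(1),round(s["opening"],3))
for n,X in dict(power=(548,-304.6,41),units=(515.8,-199.6,41),tare=(515.6,-257,39)).items(): print(n,(R.T@(np.array(X)-p)).round(1))
E
python3 where.py
python3 - <<'E'
from h import *
w=eyes.read_camera("wrist"); cv2.imwrite("pics/w1.png",w[:,:,::-1])
E
```

```text
t: 0.77
eef_pos: [441.3, -389.7, 214.5]
tcp_rot: [-3.141, 0.0, 0.294]
ft_force: [0.3, -0.0, 0.2]
opening: 0.496
t: 1.43
eef_pos: [545.7, -304.0, 120.2]
tcp_rot: [-3.136, 0.005, 0.294]
ft_force: [-0.4, -0.1, 0.3]
opening: 0.009
1.4333 [ 545.7 -304.   120.2] [-3.136  0.005  0.294] [-0.4 -0.1  0.3] 0.009
power [ 2.4  1.7 79.2]
units [   2.  -108.1   79.8]
tare [-14.8 -53.2  81.6]
```

View pics/w1.png

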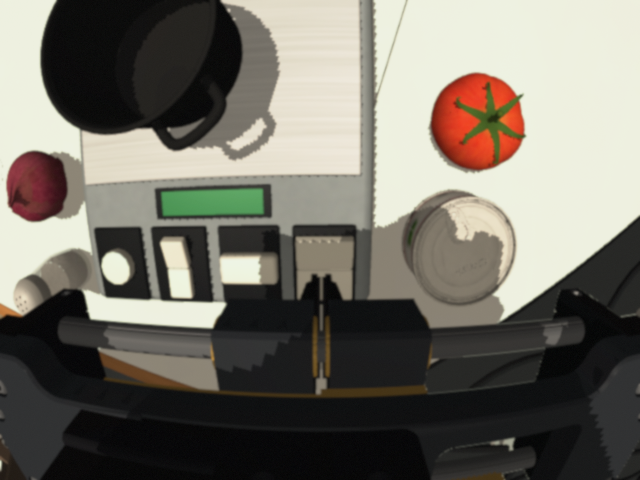

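The wrist view shows the shut fingertips (322,290) lined up sideways with the power rocker (about 325,255). I'll go down to just above it and then check.

```bash
python3 -m jog '{"dp":[[0,0,20],[0,0,40],[0,0,60],[0,0,66],[0,0,66],[0,0,66]],"twist":[0,0,0,0,0,0],"claw":[1,1,1,1,1,1]}'; python3 where.py
```

```text
t: 1.98
eef_pos: [548.2, -305.6, 60.1]
tcp_rot: [3.14, -0.001, 0.294]
ft_force: [0.6, 0.0, -0.3]
opening: 0.004
1.9833 [ 548.2 -305.6   60.1] [ 3.14e+00 -1.00e-03  2.94e-01] [ 0.6  0.  -0.3] 0.004
power [ 0.1 -1.1 19.1]
units [  -0.4 -110.9   19. ]
tare [-17.2 -56.   21. ]
```

```bash
python3 -m jog '{"dp":[[0,-1,4],[0,-1,8],[0,-1,11],[0,-1,13],[0,-1,15],[0,-1,16.5],[0,-1,18],[0,-1,18]],"twist":[0,0,0,0,0,0,0,0],"claw":[1,1,1,1,1,1,1,1]}'; python3 where.py
```

```text
t: 2.65
eef_pos: [547.7, -304.2, 41.3]
tcp_rot: [3.141, -0.0, 0.294]
ft_force: [0.9, 1.1, 6.6]
opening: 0.002
2.65 [ 547.7 -304.2   41.3] [ 3.141 -0.     0.294] [0.9 1.1 6.6] 0.002
power [0.2 0.5 0.3]
units [  -0.2 -109.3    0.2]
tare [-17.  -54.4   2.2]
```

```bash
python3 -m jog '{"dp":[[0,0,0.7],[0,0,1.2],[0,0,1.2]],"twist":[0,0,0],"claw":[1,1,1]}'; python3 -m jog '{"dp":[[0,0,-10],[0,0,-20],[0,0,-20],[-0.5,-40,-20],[-0.5,-80,-20],[-0.5,-109,-20],[-0.5,-109,-20],[-0.5,-109,-20]],"twist":[0,0,0,0,0,0,0,0],"claw":[1,1,1,1,1,1,1,1]}'; python3 where.py
python3 - <<'E'
from h import *
w=eyes.read_camera("wrist"); cv2.imwrite("pics/w2.png",w[100:400,:,::-1])
E
```

```text
t: 2.9
eef_pos: [547.7, -304.2, 41.1]
tcp_rot: [3.14, -0.001, 0.294]
ft_force: [-3.0, 3.6, 18.3]
opening: 0.007
t: 3.57
eef_pos: [515.3, -198.9, 59.6]
tcp_rot: [3.142, 0.0, 0.296]
ft_force: [-1.1, -0.3, 0.1]
opening: 0.004
3.5667 [ 515.3 -198.9   59.6] [3.142 0.    0.296] [-1.1 -0.3  0.1] 0.004
power [  0.5 110.7  18.6]
units [ 0.2  0.8 18.6]
tare [-16.7  55.7  20.6]
```

View pics/w2.png

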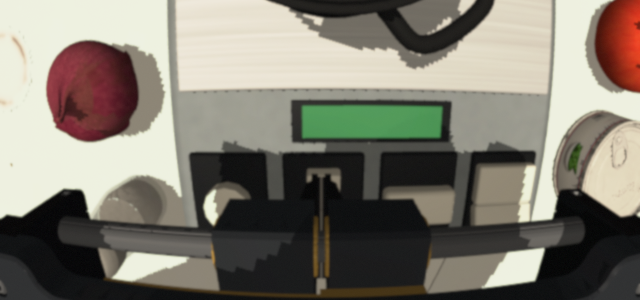

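The power rocker reached a hard stop: 18 N at z = 41.1. The picture shows its far half (505,180) level with the front half raised, and the fingertips over the units rocker (323,180). Next I'll press the units rocker.

```bash
python3 -m jog '{"dp":[[0,0.5,4],[0,0.5,8],[0,0.5,11],[0,0.5,13],[0,0.5,15],[0,0.5,17],[0,0.5,18.5],[0,0.5,19]],"twist":[0,0,0,0,0,0,0,0],"claw":[1,1,1,1,1,1,1,1]}'; python3 -m jog '{"dp":[[0,0,0.5],[0,0,0.8],[0,0,0.8]],"twist":[0,0,0],"claw":[1,1,1]}';python3 where.py
```

```text
t: 4.28
eef_pos: [515.7, -200.7, 41.1]
tcp_rot: [3.141, -0.0, 0.294]
ft_force: [-2.5, 0.8, 16.1]
opening: 0.004
t: 4.53
eef_pos: [515.7, -200.7, 41.0]
tcp_rot: [3.14, -0.001, 0.294]
ft_force: [-3.2, 1.3, 19.8]
opening: 0.009
4.5333 [ 515.7 -200.7   41. ] [ 3.14e+00 -1.00e-03  2.94e-01] [-3.2  1.3 19.8] 0.009
power [  0.8 108.8   0.2]
units [ 0.4 -1.   0. ]
tare [-16.4  53.9   2.1]
```

Units is at its hard stop too: z = 41.0, 19.8 N. I'll lift, move over to the tare key and look before pressing.

```bash
python3 -m jog '{"dp":[[0,0,-12],[0,0,-24],[0,0,-24],[-16.5,25,-24],[-16.5,54,-24],[-16.5,54,-24],[-16.5,54,-24],[-16.5,54,-24]],"twist":[0,0,0,0,0,0,0,0],"claw":[1,1,1,1,1,1,1,1]}'; python3 where.py
python3 - <<'E'
from h import *
w=eyes.read_camera("wrist"); a=w[100:400,:,::-1]
b=eyes.read_camera("scene")[190:290,340:440,::-1]; b=cv2.resize(b,(300,300),interpolation=cv2.INTER_CUBIC)
cv2.imwrite("pics/w3.png",np.hstack([a[:,90:580],b]))
E
```

```text
t: 5.2
eef_pos: [514.8, -256.3, 62.9]
tcp_rot: [-3.14, 0.001, 0.294]
ft_force: [-0.5, 0.7, -0.1]
opening: 0.008
5.2 [ 514.8 -256.3   62.9] [-3.14e+00  1.00e-03  2.94e-01] [-0.5  0.7 -0.1] 0.008
power [17.8 55.9 21.8]
units [ 17.4 -53.9  21.9]
tare [ 0.6  1.  23.9]
```

View pics/w3.png

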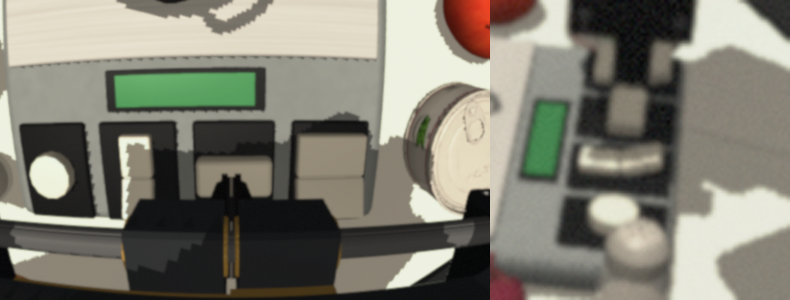

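The view shows the fingertips centred on the tare key (232,180) and both rockers tipped over to the far side. Pressing tare now and holding it for over 2 s.

```bash
python3 -m jog '{"dp":[[0,0.5,6],[0,0.5,12],[0,0.5,16],[0,0.5,18],[0,0.5,20],[0,0.5,22],[0,0.5,23.5],[0,0.5,24.5]],"twist":[0,0,0,0,0,0,0,0],"claw":[1,1,1,1,1,1,1,1]}'; python3 -m jog '{"dp":[[0,0,0.3],[0,0,0.3],[0,0,0.3]],"twist":[0,0,0],"claw":[1,1,1]}';python3 where.py
```

```text
t: 5.97
eef_pos: [515.4, -257.1, 39.2]
tcp_rot: [-3.141, 0.0, 0.294]
ft_force: [-2.5, 3.9, 11.6]
opening: 0.002
t: 6.22
eef_pos: [515.4, -257.1, 39.3]
tcp_rot: [-3.141, 0.0, 0.294]
ft_force: [-2.1, 2.9, 7.8]
opening: 0.005
6.2167 [ 515.4 -257.1   39.3] [-3.141  0.     0.294] [-2.1  2.9  7.8] 0.005
power [17.4 54.9 -1.7]
units [ 17.  -54.9  -1.7]
tare [ 0.2 -0.   0.3]
```

```bash
python3 -m jog '{"dp":[[0,0,0.3],[0,0,0.3],[0,0,0.3],[0,0,0.3],[0,0,0.3],[0,0,0.3],[0,0,0.3],[0,0,0.3]],"twist":[0,0,0,0,0,0,0,0],"claw":[1,1,1,1,1,1,1,1]}'; python3 -m jog '{"dp":[[0,0,0],[0,0,0],[0,0,0],[0,0,0],[0,0,0],[0,0,0],[0,0,0],[0,0,0]],"twist":[0,0,0,0,0,0,0,0],"claw":[1,1,1,1,1,1,1,1]}'; python3 -m jog '{"dp":[[0,0,0],[0,0,0],[0,0,0],[0,0,0],[0,0,0],[0,0,0]],"twist":[0,0,0,0,0,0],"claw":[1,1,1,1,1,1]}'
```

```text
t: 6.88
eef_pos: [515.4, -257.1, 39.2]
tcp_rot: [-3.142, -0.0, 0.294]
ft_force: [-2.9, 3.3, 10.2]
opening: 0.003
t: 7.55
eef_pos: [515.4, -257.1, 39.2]
tcp_rot: [3.142, -0.0, 0.294]
ft_force: [-3.5, 3.5, 9.3]
opening: 0.001
t: 8.05
eef_pos: [515.4, -257.1, 39.2]
tcp_rot: [-3.142, -0.0, 0.294]
ft_force: [-2.6, 2.4, 10.1]
opening: 0.007
```

Tare was held down for about 2.1 s at z = 39.2 and about 10 N. I'll let it go, lift clear and take a last look.

```bash
python3 -m jog '{"dp":[[0,0,-20],[0,0,-50],[0,0,-90],[0,0,-130],[0,0,-160],[-30,0,-160],[-60,0,-160],[-60,0,-160]],"twist":[0,0,0,0,0,0,0,0],"claw":[1,1,1,1,1,1,1,1]}'; python3 -m jog '{"dp":[[-40,30,0],[-70,65,0],[-90,105,0],[-100,145,0],[-100,180,0],[-100,200,0],[-100,200,0],[-100,200,0]],"twist":[0,0,0,0,0,0,0,0],"claw":[1,1,1,1,1,1,1,1]}'
python3 - <<'E'
from h import *
t=eyes.read_camera("top")[120:320,270:540,::-1]; o=cv2.imread("pics/top0.png")[120:320,270:540]
cv2.imwrite("pics/t4.png",cv2.resize(np.hstack([o,t]),(800,296),interpolation=cv2.INTER_CUBIC))
E
```

```text
t: 8.72
eef_pos: [454.9, -275.3, 199.2]
tcp_rot: [3.141, 0.001, 0.293]
ft_force: [0.1, -0.2, -0.3]
opening: 0.003
t: 9.38
eef_pos: [420.1, -496.1, 197.5]
tcp_rot: [-3.141, 0.0, 0.292]
ft_force: [-0.2, 0.4, -1.2]
opening: 0.008
```

View pics/t4.png

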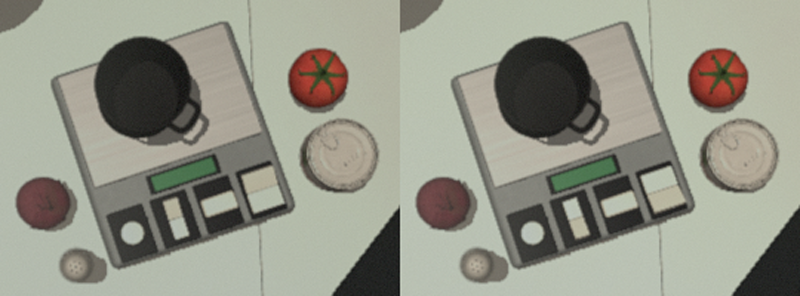

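The before and after views match except for the two rockers, whose light half is now the far one (at about 570,208 and 657,180). The pot, salt shaker, tin, tomato and onion look unmoved, and the robot is clear. Handing in.

```bash
python3 -c "from cell import job_done; print(job_done())"
```

```text
the job is handed in; nothing more can be done
None
```

The scale is set up, and I handed the job in at about 9.4 s of robot time. `job_done()` gives no verdict, so this rests on my own checks.

- **Power rocker:** pressed first, to its hard stop at z = 41.1 mm with 18 N.
- **Units rocker:** pressed second, to its hard stop at z = 41.0 mm with 20 N.
- **Tare key:** pressed last and held for about 2.1 s at z = 39.2 mm with about 10 N, then let go.
- **Final look:** the top view shows both rockers switched over. The pot, salt shaker, tin, tomato and onion look unmoved, and the arm is clear of everything. I compared these by eye against the first picture and did not measure them.
- **Keys:** I never pressed the round key. I could not measure the tare key's return height from above, but it looks the same as at the start.

No check failed or disagreed with another.

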